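# Tip the incubator cover and catch it on a finger

### The arm

A 6-joint arm with a two-finger parallel gripper is mounted at the origin on a cart in front of the work surface, level with it; the furniture and walls round the work are solid. World frame = base frame: x ahead of the robot, y to its left, z up, the work surface at z = 0. Lengths are in mm, angles in rad, forces in N, time in s.
With the tool pointing down it reaches from about 350 to 950 mm from the base axis. Payload 17.4 kg.
Tool frame: the origin (TCP) lies midway between the tips of the shut fingers; the grasp point (between the pads) lies 19 mm behind it; z points along the fingers, y is the line along which they close (so a half turn about z gives the same grasp; the last joint's range is limited). The gripper opens to 93 mm and grips with 3 to 60 N. Pads are 15 mm wide; open, the fingers measure 128 mm over their backs; the gripper's body (75 mm by 188 mm) begins 65 mm behind the grasp point.
Start: joints at [-1.268, 0.116, 1.442, -0, 1.584, -0.038], TCP at [225.604, -636.188, 218.646] pointing down, gripper open.
Joint ranges: [-2.83, 2.83], [-0.83, 2.19], [0.07, 2.5], [-1.14, 4.28], [0.01, 3], [-2.97, 2.97]. Speed limits (rad/s): [1.89, 1.89, 2.22, 3.14, 3.14, 3.14].

### API

Orientations are given as a rotation vector (axis times angle).
In Python, from station import get_state, eyes, finish_job gives the robot as it stands.
- The arm moves only by the tool send_rows, never from a script. Its argument "targets" is a list of rows, each a list of 6 numbers: the shift along the tool's x, y, z in mm, then the turn, a rotation vector about the tool's x, y, z in degrees. A call has 1 to 5 rows; each row shifts and turns the commanded pose from where the row before left it, along the tool's axes as they then stand; what a row does not reach is not made up. A row lasts 1/8 s, in which the tool goes at most 62.5 mm and 10.7 degrees, less where a joint would pass 70% of its speed; a pose out of reach is approached as far as the arm can. A call with a gripper value outside its range is refused whole. "grip" is the gripper command: -1 is shut, 1 is fully open, values between are in proportion, set as the call begins (left out, the last holds). The fingers move at their own pace and stop on an object; "squeeze" is the grip in N (left out, the last holds). Time passes only in rows, so rows that do not move let the fingers close. It gives the time, the measured TCP pose, the force, the opening and the grip force at its end, in the units of the state.
- get_state(): the state, without advancing time (a new reading comes with each control period).
- eyes.get_image(name): name is "scene" or "top" or "wrist"; returns the picture (400x640x3 uint8, red, green, blue); there is no depth.
- eyes.get_calibration(name): a dict with "fx", "fy", "cx", "cy" (pixels), "dist" ([k1, k2, p1, p2, k3] as OpenCV has them; the pictures are not rectified), "pose" (4x4, takes a point from camera to world coordinates). Camera axes: x right, y down, z forward; pixel columns grow to the right and rows downward; lengths in mm; the calibration is good to about 2 mm. A picture is of the moment at which its call begins: read the wrist's pose just before it. get_calibration takes no time and is no camera call; for the wrist camera it gives the pose at the moment of the call.
- finish_job(): hands the job in; it is judged then, once.
The state is a dict: "t": time; "q": joint angles; "qd": joint speeds; "joint_efforts": joint torques, N m; "eef_pos": TCP position; "eef_rot": TCP orientation; "force": force on the tool from outside, world axes, zero at the start; "moment": the same for the moment, N m; "grip_width": opening from 0.0 (shut) to 1.0 (fully open); "gripper_force": force on a finger pad.
Only numpy, scipy, OpenCV 4.12 (cv2) and the standard library are available. Lean on these libraries where they do the work, as an engineer would, in place of code of your own. Each camera call takes 0.05 s, during which the arm holds its last target. There are 200 camera calls.

### The job

Close the standing-open cover of the bench incubator: nudge it over from behind with a finger, catch it from underneath on a finger as it sinks, and lower it on the finger, slowly and without a clap, until it is fully shut, then move clear. Never pinch the cover between the fingers, and leave the cups, bottle, counter and marker around it where they stand.

Things in the scene. Friction and masses are not known exactly. Their poses are not given: they have to be found in the camera images.
- incubator: White open-topped box fixed to the bench, 150 x 140 x 85 mm (x, y, z of its own frame), with four dropper bottles standing in a heating block inside, all below the rim. Origin: centre of its underside; its own -x is the front (grey panel with display and buttons), the cover's hinge runs along its own y at the rear (+x) rim.
- cover_hinge (a point): Point on the hinge line, at mid width: 70 mm behind the box centre (own +x), 92 mm above the bench. Its axes are the incubator's. The cover (0.3 kg) is a flat white frame 10 mm thick with a clear window, 136 mm wide, its foremost 22 mm a blue lip of full width.
- cover_lip (a point): Middle of the cover's free front edge, half-way through its 10 mm thickness, 170 mm from the hinge line (own -x of the cover). Shut, it lies at 92 mm height, 100 mm ahead of the box centre, so the lip overhangs the front wall by 25 mm and a finger fits below it in front of the wall.
- cover (a joint): Cover angle in rad: 0 shut (level), 1.57 upright; starts upright or leaning slightly back (stop at 1.85). Hinge friction holds it from about 1.38 to 1.75; tipped below about 1.35 it sinks by itself, slowly, then faster (damped; 4 to 5 s from 1.2 to shut, 0.3 to 0.5 rad/s near shut), and claps if nothing carries it. Carrying it at the lip takes 1 to 1.5 N upward.
- cup_a: Loose sample cup with red lid, 47 mm wide, 66 mm high; origin under its centre. Bystander.
- cup_b: Another loose sample cup with red lid, 47 mm wide, 66 mm high; origin under its centre. Bystander.
- dropper: Loose dropper bottle with magenta cap, 26 mm wide, 68 mm high; origin under its centre. Bystander.
- tally: Loose chrome tally counter, 51 x 56 x 23 mm; origin under its centre. Bystander.
- marker: Loose black marker lying flat, 18 x 138 x 20 mm along its own y; origin under its centre. Bystander.
Things that resemble listed ones, but are neither listed nor needed, are in the scene too. Of the things that look like the incubator, the largest one is meant.

How it is judged (in metres and radians):
On the way, in this order (a step that is already met when the one before it is completed fails the run):
1. the cover is pushed forward by a finger on its rear (outer) face (below 1.5 rad) (value of joint cover below 1.5 rad and contact force between the fingers and cover_c1 above 0.1 N), for 0.04 s.
2. the sinking cover has been caught: a finger bears on its under side while it stands between 0.2 and 1.15 rad (value of joint cover between 0.2 and 1.15 rad and contact force between the fingers and cover_c0 above 0.2 N), for 0.2 s.
3. the cover is still carried on the finger when almost shut (0.01 to 0.15 rad) (value of joint cover between 0.01 and 0.15 rad and contact force between the fingers and cover_c0 above 0.2 N), for 0.1 s.
At the end, for the whole second after the job is handed in: The cover is fully shut (angle under 0.02 rad), having been tipped, caught from below and carried down; the bystanders are within 15 mm of where they stood (value of joint cover below 0.02 rad and distance of each of cup_a, cup_b, dropper, tally, marker from where it was at the start of the episode below 0.015 m); the robot touches nothing.
It fails at once if the cover drops faster than 0.28 rad/s (about 48 mm/s at the lip) in the last part of its way (0.05 to 0.17 rad) (value of joint cover between 0.05 and 0.17 rad and velocity of joint cover below -0.28 rad/s).
It fails at once if the cover is pinched: both of its faces are pressed by the fingers at once (over 2 N each) (contact force between the fingers and cover_c0 above 2 N and contact force between the fingers and cover_c1 above 2 N).
It fails at once if the cover is handled with more than 25 N (contact force between the fingers and cover_c0 above 25 N or contact force between the fingers and cover_c1 above 25 N).
It fails at once if a bystander is moved by 15 mm or lifted (distance of any of cup_a, cup_b, dropper, tally, marker from where it was at the start of the episode above 0.015 m).
It also fails if it takes over 61 s, if anything falls off the work surface, if the arm or the gripper's body presses on something with over 40 N, if the wrist force passes 120 N, or if a joint passes its speed limit or range.

## Working session

There is one attempt and no reset: what is moved stays moved. The work goes in short steps, Python scripts to look and compute and a tool call to move; the robot and the scene stay as the last step left them, time stands still between calls to the robot, and variables do not carry over. Pictures are saved under pics/ and viewed, at most 12 in all, crops included, and the job is handed in when it is done.

Besides the shell and the picture viewer there is one more tool, called after "Request:" by a JSON object that holds its "fn" and its "kwargs". send_rows: Moves the arm, as the interface text tells. Its arguments: {"type":"object","properties":{"targets":{"type":"array","items":{"type":"array","items":{"type":"number"}}},"grip":{"type":"number"},"squeeze":{"type":"number"}},"required":["targets"]}

```bash
mkdir -p pics; ls
python3 - <<'E'
from station import get_state, eyes
import cv2,numpy as np
s=get_state();print(s)
for n in("scene","top"):
    im=eyes.get_image(n);cv2.imwrite(f"pics/{n}0.png",im[:,:,::-1])
    c=eyes.get_calibration(n);print(n,c)
E
```

```text
pics
{'t': 0.0, 'q': array([-1.26779939e+00,  1.16476602e-01,  1.44225257e+00, -1.78564888e-05,
        1.58397269e+00, -3.78200757e-02]), 'qd': array([ 0.0022215 ,  0.00073191, -0.00171265,  0.00026851, -0.00058731,
       -0.0005962 ]), 'joint_efforts': array([ 9.55553196e-05, -7.21259594e+01, -6.22611880e+01,  7.79050542e-02,
        2.37603311e-02, -9.46270552e-05]), 'eef_pos': array([ 225.53965008, -636.00004544,  217.9193829 ]), 'eef_rot': array([-3.09500731e+00, -5.32580435e-01,  2.58048548e-04]), 'force': array([ 0.44619675,  0.15683373, -0.57193857]), 'moment': array([0.02199019, 0.02259379, 0.02432589]), 'gripper_force': 0.0, 'grip_width': 0.9963880692958926}
scene {'fx': 418.4510042300349, 'fy': 418.4510042300349, 'cx': 322.28177111653076, 'cy': 195.30825496691287, 'dist': array([-0.07332328,  0.        ,  0.        ,  0.        ,  0.        ]), 'pose': array([[ 4.58027207e-01, -4.40356373e-01,  7.72202916e-01,
        -5.05390913e+02],
       [-8.88937783e-01, -2.26079534e-01,  3.98343648e-01,
        -5.84517650e+02],
       [-8.33888890e-04, -8.68892576e-01, -4.94999995e-01,
         7.66240751e+02],
       [ 0.00000000e+00,  0.00000000e+00,  0.00000000e+00,
         1.00000000e+00]])}
top {'fx': 446.31442973216406, 'fy': 446.31442973216406, 'cx': 326.2279370178587, 'cy': 200.37552192253784, 'dist': array([0.00752094, 0.        , 0.        , 0.        , 0.        ]), 'pose': array([[ 1.02203302e-02, -9.87256253e-01,  1.58810059e-01,
         3.60293544e+02],
       [-9.99937632e-01, -9.37531409e-03,  6.06923311e-03,
        -4.16485956e+01],
       [-4.50299416e-03, -1.58862184e-01, -9.87290499e-01,
         1.49132277e+03],
       [ 0.00000000e+00,  0.00000000e+00,  0.00000000e+00,
         1.00000000e+00]])}
```

View pics/scene0.png

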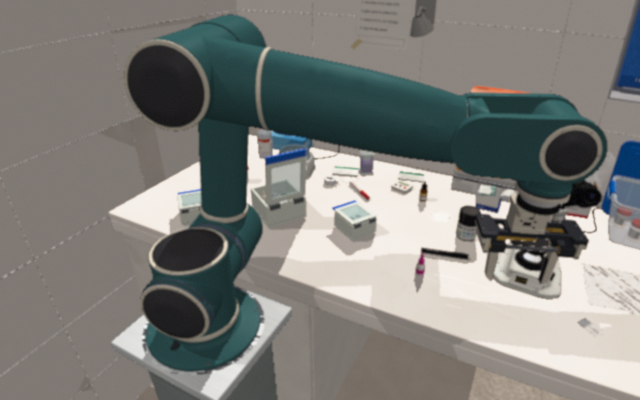

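View pics/top0.png

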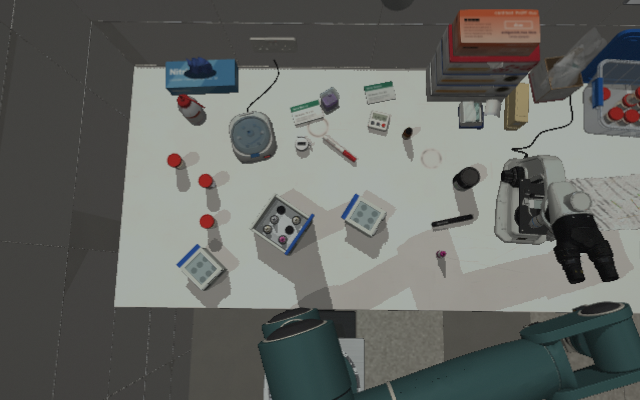

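```bash
cat > h.py <<'E'
import numpy as np,cv2
from station import get_state, eyes
def ray(c,u,v):
    K=np.array([[c['fx'],0,c['cx']],[0,c['fy'],c['cy']],[0,0,1]])
    p=cv2.undistortPoints(np.array([[[u,v]]],float),K,c['dist'])[0,0]
    P=c['pose'];return P[:3,3],P[:3,:3]@np.array([p[0],p[1],1])
def onz(c,u,v,z):
    o,d=ray(c,u,v);return o+d*(z-o[2])/d[2]
def proj(c,X):
    P=np.linalg.inv(c['pose']);K=np.array([[c['fx'],0,c['cx']],[0,c['fy'],c['cy']],[0,0,1]])
    return cv2.projectPoints(np.array(X,float).reshape(-1,1,3),cv2.Rodrigues(P[:3,:3])[0],P[:3,3],K,c['dist'])[0][:,0]
E
python3 - <<'E'
from h import *
a=cv2.imread('pics/top0.png')[175:300,160:400];b=cv2.imread('pics/scene0.png')[130:240,160:400]
a=cv2.resize(a,(720,375),interpolation=2)[:300];b=cv2.resize(b,(720,330),interpolation=2)[:300]
cv2.imwrite('pics/crop.png',np.vstack([a,b]))
c=eyes.get_calibration('top')
for n,u,v,z in [('inc',283,225,85),('cupA',175,160,66),('cupB',206,181,66),('cupC',207,222,66),('small1',202,268,60),('small2',365,215,60),('drop',440,254,68),('marker',453,220,10)]:
    print(n,onz(c,u,v,z).round())
E
```

```text
inc [506. 103.  85.]
cupA [719. 465.  66.]
cupB [650. 360.  66.]
cupC [516. 349.  66.]
small1 [369. 359.  60.]
small2 [ 544. -159.   60.]
drop [ 421. -395.   68.]
marker [ 536. -456.   10.]
```

View pics/crop.png

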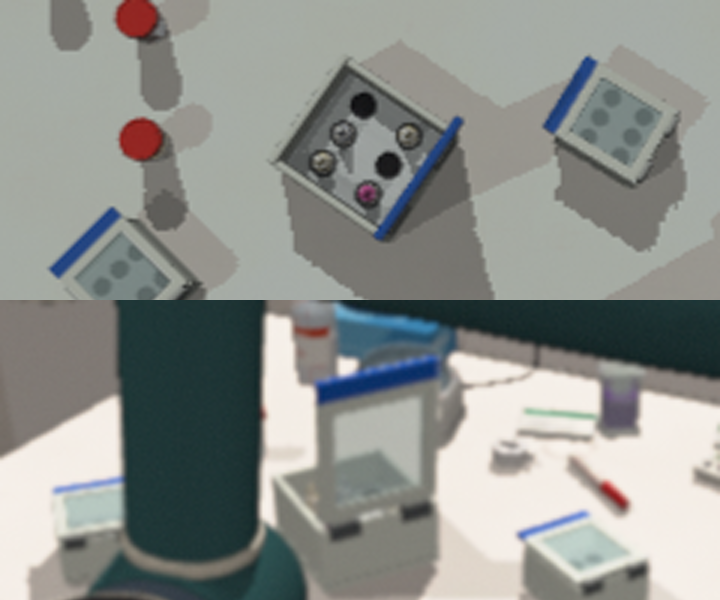

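Run:
```python
from h import *
ct=eyes.get_calibration('top');cs=eyes.get_calibration('scene')
for n,c,roi in(('top',ct,(275,205,325,262)),('scene',cs,(262,145,310,168))):
    im=cv2.imread(f'pics/{n}0.png');h=cv2.cvtColor(im,cv2.COLOR_BGR2HSV)
    m=((h[...,0]>100)&(h[...,0]<130)&(h[...,1]>120)).astype(np.uint8)
    k=np.zeros_like(m);x0,y0,x1,y1=roi;k[y0:y1,x0:x1]=m[y0:y1,x0:x1]
    n_,l,st,ce=cv2.connectedComponentsWithStats(k);i=1+np.argmax(st[1:,4]);print(n,st[i],ce[i])
    p=np.argwhere(l==i)[:,::-1].astype(np.float32)
    print(cv2.boxPoints(cv2.minAreaRect(p)).round(1).tolist())
    if n=='top':T=ray(ct,*ce[i])
    else:S=ray(cs,*ce[i])
A=np.c_[T[1],-S[1]];x=np.linalg.lstsq(A,S[0]-T[0],rcond=None)[0]
p,q=T[0]+T[1]*x[0],S[0]+S[1]*x[1];print('lip',p.round(1),q.round(1))
f=[onz(ct,u,v,85) for u,v in((275.7,195),(251.7,228.3))]
print('front corners',np.round(f,1)); e=f[0]-f[1];print(np.linalg.norm(e),np.degrees(np.arctan2(e[1],e[0])))
l=[onz(ct,u,v,262) for u,v in((313.3,215),(287.3,254))];print(np.round(l,1));e=l[0]-l[1];print(np.linalg.norm(e),np.degrees(np.arctan2(e[1],e[0])))
```

```text
top [285 214  29  41 147] [298.85714286 234.42857143]
[[284.1000061035156, 252.6999969482422], [311.5, 213.60000610351562], [314.1000061035156, 215.5], [286.79998779296875, 254.60000610351562]]
scene [266 148  40  16 281] [285.53736655 155.91814947]
[[264.5, 156.39999389648438], [304.70001220703125, 147.5], [306.29998779296875, 154.8000030517578], [266.20001220703125, 163.6999969482422]]
lip [463.4  41.3 248.4] [464.4  39.7 248.3]
front corners [[602.4 128.8  85. ]
 [494.9 201.7  85. ]]
129.89602931235507 -34.12540987451789
[[516.6   1.4 262. ]
 [408.3  71.  262. ]]
128.677744035321 -32.73523370084706
```

Candidates for the incubator: open box at top (283,225), and two smaller closed boxes at (202,268) and (365,215). The open one is the largest. The close crop confirms it: it has an upright cover with a blue lip, and the hinges face robot-right. The red cups are at (175,160), (206,181) and (207,222), and all are well clear of it. Next is the approach plan.

```bash
cat >> h.py <<'E'
from scipy.spatial.transform import Rotation as Ro, Slerp
th=np.radians(-33.5);Y=np.array([np.cos(th),np.sin(th),0]);F=np.array([-Y[1],Y[0],0]);Z=np.array([0,0,1.])
HG=np.array([507,103,0])-70*F+92*Z
def W(f,y,z): return HG+f*F+y*Y+(z-92)*Z   # forward of hinge, own y, world z
def RT(a,s=1):
    a=np.radians(a);z=np.cos(a)*Y-np.sin(a)*Z;y=s*F;return Ro.from_matrix(np.c_[np.cross(y,z),y,z])
def here():
    s=get_state();d=s['eef_pos']-HG;return s,np.array([d@F,d@Y,s['eef_pos'][2]]),Ro.from_rotvec(s['eef_rot'])
def plan(pts,R0=None,p0=None):
    s,_,R=here();p=s['eef_pos']
    for q,R2,n in pts:
        sl=Slerp([0,1],Ro.concatenate([R,R2]));
        for i in range(n):
            A,B=sl(i/n),sl((i+1)/n);dp=(q-p)/n
            print((A.inv().apply(dp)).round(1).tolist()+np.degrees((A.inv()*B).as_rotvec()).round(2).tolist())
        p,R=q,R2
E
python3 - <<'E'
from h import *
s,o,R=here();print(o,R.as_matrix().round(2))
for sg in(1,-1):print(sg,np.degrees((R.inv()*RT(60,sg)).magnitude()), np.degrees((R.inv()*RT(90,sg)).as_rotvec()))
plan([(W(-120,-10,330),RT(60,-1),15)]);print()
plan([(W(-120,-10,330),RT(60,1),15)])
E
```

```text
[-701.57323636  173.19881273  218.02779075] [[ 0.94  0.33 -0.  ]
 [ 0.33 -0.94  0.  ]
 [ 0.   -0.   -1.  ]]
1 128.9289461758246 [-2.77086900e-02 -6.44088477e-02 -1.26974241e+02]
-1 60.395920878084645 [-5.39182870e-02  2.31956501e-02  5.30257425e+01]
[23.6, -33.1, -7.4, -0.93, 1.86, 3.45]
[21.8, -34.3, -7.2, -0.93, 1.86, 3.45]
[20.0, -35.5, -7.1, -0.93, 1.86, 3.45]
[18.0, -36.5, -7.1, -0.93, 1.86, 3.45]
[16.0, -37.4, -7.1, -0.93, 1.86, 3.45]
[14.0, -38.2, -7.3, -0.93, 1.86, 3.45]
[11.9, -38.9, -7.5, -0.93, 1.86, 3.45]
[9.8, -39.4, -7.8, -0.93, 1.86, 3.45]
[7.7, -39.8, -8.1, -0.93, 1.86, 3.45]
[5.5, -40.1, -8.6, -0.93, 1.86, 3.45]
[3.4, -40.2, -9.1, -0.93, 1.86, 3.45]
[1.3, -40.2, -9.6, -0.93, 1.86, 3.45]
[-0.8, -40.0, -10.3, -0.93, 1.86, 3.45]
[-2.9, -39.7, -11.0, -0.93, 1.86, 3.45]
[-4.9, -39.3, -11.7, -0.93, 1.86, 3.45]

[23.6, -33.1, -7.4, -2.21, -1.1, -8.23]
[27.9, -29.1, -9.1, -2.21, -1.1, -8.23]
[31.6, -24.4, -10.7, -2.21, -1.1, -8.23]
[34.5, -19.2, -12.2, -2.21, -1.1, -8.23]
[36.6, -13.6, -13.5, -2.21, -1.1, -8.23]
[37.9, -7.7, -14.7, -2.21, -1.1, -8.23]
[38.2, -1.6, -15.6, -2.21, -1.1, -8.23]
[37.7, 4.5, -16.3, -2.21, -1.1, -8.23]
[36.3, 10.5, -16.7, -2.21, -1.1, -8.23]
[34.1, 16.2, -16.8, -2.21, -1.1, -8.23]
[31.1, 21.5, -16.7, -2.21, -1.1, -8.23]
[27.3, 26.4, -16.4, -2.21, -1.1, -8.23]
[22.9, 30.6, -15.8, -2.21, -1.1, -8.23]
[17.9, 34.1, -14.9, -2.21, -1.1, -8.23]
[12.5, 36.9, -13.8, -2.21, -1.1, -8.23]
```

Request:
{"fn": "send_rows", "kwargs": {"targets": [[23.6, -33.1, -7.4, -0.93, 1.86, 3.45], [21.8, -34.3, -7.2, -0.93, 1.86, 3.45], [20, -35.5, -7.1, -0.93, 1.86, 3.45], [18, -36.5, -7.1, -0.93, 1.86, 3.45], [16, -37.4, -7.1, -0.93, 1.86, 3.45]], "grip": -1}}

```text
t: 0.72
eef_pos: [281.8, -439.5, 255.6]
eef_rot: [3.077, 0.057, 0.269]
force: [0.9, -0.4, 0.3]
grip_width: 0.51
gripper_force: 0.0
```

Request:
{"fn": "send_rows", "kwargs": {"targets": [[14, -38.2, -7.3, -0.93, 1.86, 3.45], [11.9, -38.9, -7.5, -0.93, 1.86, 3.45], [9.8, -39.4, -7.8, -0.93, 1.86, 3.45], [7.7, -39.8, -8.1, -0.93, 1.86, 3.45], [5.5, -40.1, -8.6, -0.93, 1.86, 3.45]]}}

```text
t: 1.35
eef_pos: [337.5, -244.2, 293.0]
eef_rot: [2.966, -0.404, 0.52]
force: [1.2, 0.1, 0.8]
grip_width: 0.012
gripper_force: 0.0
```

Request:
{"fn": "send_rows", "kwargs": {"targets": [[3.4, -40.2, -9.1, -0.93, 1.86, 3.45], [1.3, -40.2, -9.6, -0.93, 1.86, 3.45], [-0.8, -40, -10.3, -0.93, 1.86, 3.45], [-2.9, -39.7, -11, -0.93, 1.86, 3.45], [-4.9, -39.3, -11.7, -0.93, 1.86, 3.45]]}}

```text
t: 1.98
eef_pos: [399.9, -57.2, 330.7]
eef_rot: [2.782, -0.824, 0.729]
force: [0.8, -0.9, 0.4]
grip_width: 0.007
gripper_force: 0.0
```

Run:
```python
from h import *
s,o,R=here();print(s['t'],s['q'].round(3),s['force'],o,np.degrees((R.inv()*RT(60,-1)).as_rotvec()))
a=eyes.get_image('top')[120:300,180:400,::-1];b=eyes.get_image('scene')[110:260,160:440,::-1]
cv2.imwrite('pics/c2.png',np.vstack([cv2.resize(a,(660,300)),cv2.resize(b,(660,300))]))
```

```text
1.975 [-1.000e-03 -8.120e-01  2.027e+00 -2.760e-01  1.490e+00  2.106e+00] [ 0.84249128 -0.88629017  0.44152172] [-122.67916448   -0.87593814  330.72570147] [0.05148053 0.53216706 0.507105  ]
```

View pics/c2.png

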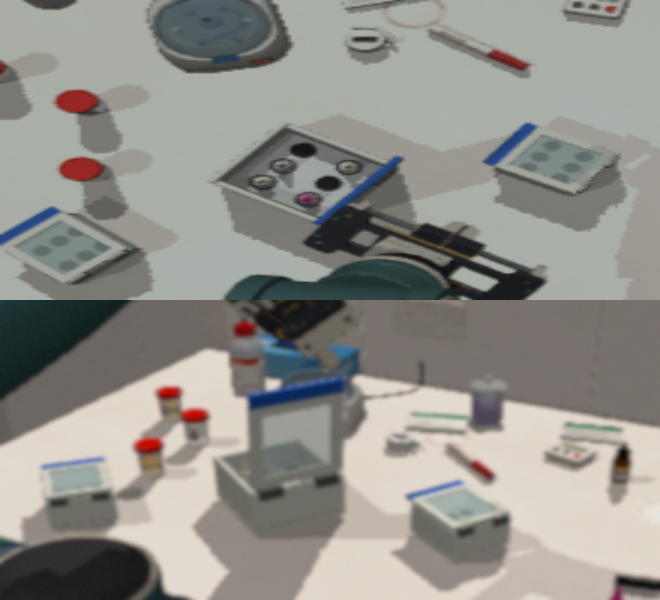

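The picture shows the gripper behind the cover (blue lip at about (360,190) in the crop), with nothing touched. Next I go down to the pre-push pose.

Run:
```python
from h import *
plan([(W(-50,-10,217),RT(60,-1),5)])
```

```text
[-12.3, -14.1, 19.1, -0.04, 0.12, 0.18]
[-12.4, -14.0, 19.0, -0.04, 0.12, 0.18]
[-12.5, -14.0, 19.0, -0.04, 0.12, 0.18]
[-12.6, -14.0, 19.0, -0.04, 0.12, 0.18]
[-12.6, -14.0, 18.9, -0.04, 0.12, 0.18]
```

Request:
{"fn": "send_rows", "kwargs": {"targets": [[-12.4, -14, 19, 0, 0.1, 0.1], [-12.4, -14, 19, 0, 0.1, 0.1], [-12.5, -14, 19, 0, 0.1, 0.1], [-12.5, -14, 19, 0, 0.1, 0.1], [-12.5, -14, 19, 0, 0.1, 0.1]]}}

```text
t: 2.7
eef_pos: [431.7, 3.2, 215.7]
eef_rot: [2.776, -0.833, 0.738]
force: [-0.7, 0.3, 0.2]
grip_width: 0.007
gripper_force: 0.0
```

Run:
```python
from h import *
s,o,R=here();print(s['t'],s['q'].round(3),s['force'],o,np.degrees((R.inv()*RT(60,-1)).as_rotvec()))
a=eyes.get_image('scene')[120:220,220:360,::-1];b=eyes.get_image('top')[180:270,230:350,::-1]
cv2.imwrite('pics/c3.png',np.vstack([cv2.resize(a,(420,300)),cv2.resize(b,(420,300))]))
plan([(W(30,-10,217),RT(60,-1),8)])
plan([(W(-10,-60,300),RT(60,-1),2)])
```

```text
2.7 [ 0.195 -0.734  2.176 -0.37   1.331  2.37 ] [-0.70807985  0.26171006  0.24821654] [-54.75370744  -7.70998859 215.69954825] [0.0963397  0.16738101 0.11908787]
[0.1, -10.6, -0.5, 0.02, 0.04, 0.03]
[0.1, -10.6, -0.5, 0.02, 0.04, 0.03]
[0.1, -10.6, -0.5, 0.02, 0.04, 0.03]
[0.0, -10.6, -0.5, 0.02, 0.04, 0.03]
[0.0, -10.6, -0.5, 0.02, 0.04, 0.03]
[0.0, -10.6, -0.5, 0.02, 0.04, 0.03]
[0.0, -10.6, -0.5, 0.02, 0.04, 0.03]
[0.0, -10.6, -0.4, 0.02, 0.04, 0.03]
[-1.0, -22.2, -50.3, 0.09, 0.17, 0.12]
[-0.9, -22.3, -50.3, 0.09, 0.17, 0.12]
```

View pics/c3.png

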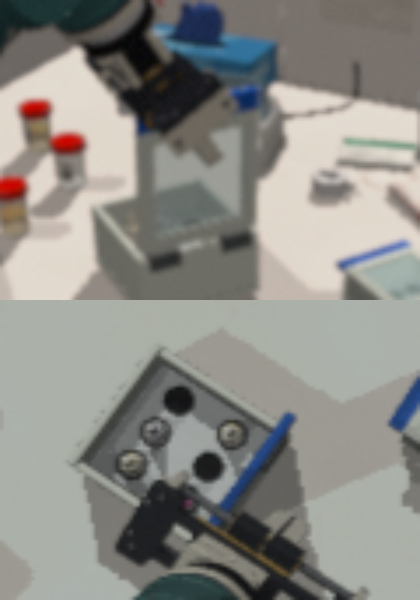

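The finger is now behind the cover's upper part, about 25 mm short of contact. Before pushing, I check which wrist branch reaches the catch pose by fitting the kinematics from the poses seen so far.

```bash
cat >> h.py <<'E'
from scipy.optimize import least_squares
D=[([-1.26779939,.116476602,1.44225257,-1.8e-5,1.58397269,-.0378200757],[225.54,-636,217.92],None),
([-.001,-.812,2.027,-.276,1.49,2.106],[399.9,-57.2,330.7],None),([.195,-.734,2.176,-.37,1.331,2.37],[431.7,3.2,215.7],[2.776,-.833,.738])]
def fk(q,P):
    a1,h,lat,L2,e,L3,L6=P
    A=Ro.from_euler('z',q[0]);B=A*Ro.from_euler('y',q[1]);C=B*Ro.from_euler('y',q[2])
    E=C*Ro.from_euler('ZYZ',q[3:6])
    return A.apply([a1,lat,h])+B.apply([0,0,L2])+C.apply([e,0,L3])+E.apply([0,0,L6]),E
P0=np.array([0,400,25,500,0,500,300.])
fit=least_squares(lambda P:np.r_[np.concatenate([fk(q,P)[0]-p for q,p,_ in D]),.002*(P-P0)],P0)
PF=fit.x
def ik(p,R,q0):
    lo=[-2.83,-.83,.07,-1.14,.01,-2.97];hi=[2.83,2.19,2.5,4.28,3,2.97]
    def r(q):
        x,E=fk(q,PF);return np.r_[(x-p)/10,(E.inv()*R*OFF).as_rotvec()*20]
    f=least_squares(r,np.clip(q0,np.array(lo)+.01,np.array(hi)-.01),bounds=(lo,hi));return f.x.round(2),f.cost.round(4)
E0=fk(D[2][0],PF)[1];OFF=Ro.from_rotvec(D[2][2]).inv()*E0
E
python3 - <<'E'
from h import *
print(PF.round(1),fit.fun[:9].round(2),OFF.as_rotvec())
print((fk(D[0][0],PF)[1]*OFF.inv()).as_rotvec())
for sg,q0 in((-1,[.3,-.5,2.1,-.6,1.3,2.6]),(1,[.3,-.5,2.1,-.6,1.3,-.6])):
  for p,a in((W(-50,-10,217),60),(W(30,-10,217),60),(W(30,-50,290),60),(W(150,-40,290),40),(W(150,-40,164),40),(W(127,-40,164),40),(W(170,-40,54),40),(W(200,-40,50),40),(W(170,-40,54),50)):
    print(sg,a,*ik(p,RT(a,sg),q0))
E
```

```text
[ -0.9 137.   25.5 459.4  80.7 621.2 302.1] [-0.04 -0.01  0.01  0.    0.2   0.    0.03 -0.15 -0.01] [-2.19474230e-04 -4.90830595e-04 -1.57087780e+00]
[-3.09456101e+00 -5.32373646e-01  1.11408996e-04]
-1 60 [ 0.21 -0.73  2.17 -0.38  1.33  2.39] 0.0
-1 60 [ 0.36 -0.55  2.07 -0.43  1.32  2.56] 0.0
-1 60 [ 0.45 -0.6   1.99 -0.45  1.48  2.58] 0.0
-1 40 [ 0.72 -0.37  1.94 -0.86  1.37  2.97] 0.0
-1 40 [ 0.67 -0.33  2.08 -0.8   1.19  2.97] 2.8922
-1 40 [ 0.66 -0.38  2.13 -0.81  1.19  2.97] 2.1845
-1 40 [ 0.63 -0.19  2.12 -0.76  1.02  2.97] 11.1771
-1 40 [ 0.64 -0.11  2.05 -0.75  1.02  2.97] 12.9323
-1 50 [ 0.61 -0.16  2.08 -0.66  1.05  2.97] 2.5047
1 60 [ 0.21 -0.73  2.17 -0.38  1.33 -0.75] 0.0
1 60 [ 0.36 -0.55  2.07 -0.43  1.32 -0.58] 0.0
1 60 [ 0.45 -0.6   1.99 -0.45  1.48 -0.56] 0.0
1 40 [ 0.72 -0.37  1.94 -0.86  1.37 -0.17] 0.0
1 40 [ 0.72 -0.29  2.09 -0.91  1.22  0.01] 0.0
1 40 [ 0.71 -0.35  2.13 -0.9   1.22 -0.01] 0.0
1 40 [ 0.73 -0.1   2.13 -0.98  1.1   0.22] 0.0
1 40 [ 0.75 -0.03  2.07 -0.99  1.1   0.24] 0.0
1 50 [ 0.66 -0.14  2.09 -0.77  1.07  0.01] 0.0
```

The flipped wrist (tool y reversed) keeps joint 6 in range through the catch, and the current branch would not. I back off and spin 180° about the tool axis.

Request:
{"fn": "send_rows", "kwargs": {"targets": [[0, 30, 0, 0, 0, 0], [0, 30, 0, 0, 0, 0], [0, 0, 0, 0, 0, -10], [0, 0, 0, 0, 0, -10], [0, 0, 0, 0, 0, -10]]}}

```text
t: 3.42
eef_pos: [407.5, -46.2, 218.4]
eef_rot: [2.796, -0.077, 0.622]
force: [-0.5, -0.1, 0.0]
grip_width: 0.003
gripper_force: 0.0
```

Request:
{"fn": "send_rows", "kwargs": {"targets": [[0, 0, 0, 0, 0, -10], [0, 0, 0, 0, 0, -10], [0, 0, 0, 0, 0, -10], [0, 0, 0, 0, 0, -10], [0, 0, 0, 0, 0, -10]]}}

```text
t: 4.05
eef_pos: [407.5, -46.1, 218.4]
eef_rot: [2.459, 1.065, 0.379]
force: [0.2, 0.0, -0.3]
grip_width: 0.006
gripper_force: 0.0
```

Request:
{"fn": "send_rows", "kwargs": {"targets": [[0, 0, 0, 0, 0, -10], [0, 0, 0, 0, 0, -10], [0, 0, 0, 0, 0, -10], [0, 0, 0, 0, 0, -10], [0, 0, 0, 0, 0, -10]]}}

```text
t: 4.68
eef_pos: [407.5, -46.1, 218.4]
eef_rot: [1.744, 1.966, 0.089]
force: [-0.1, 0.6, -0.1]
grip_width: 0.01
gripper_force: 0.0
```

Request:
{"fn": "send_rows", "kwargs": {"targets": [[0, 0, 0, 0, 0, -10], [0, 0, 0, 0, 0, -10], [0, 0, 0, 0, 0, -10], [0, 0, 0, 0, 0, -10], [0, 0, 0, 0, 0, -10]]}}

```text
t: 5.3
eef_pos: [407.5, -46.1, 218.3]
eef_rot: [0.754, 2.531, -0.211]
force: [-0.0, 0.5, -0.4]
grip_width: 0.007
gripper_force: 0.0
```

Run:
```python
from h import *
s,o,R=here();print(s['t'],s['q'].round(3),s['force'],o,np.degrees((R.inv()*RT(60,1)).as_rotvec()))
plan([(W(-45,-10,217),RT(60,1),5)])
```

```text
5.3 [ 0.043 -0.83   2.217 -0.308  1.338 -0.941] [-0.00316561  0.5003418  -0.38037086] [-109.22452405   -0.63787744  218.33948432] [-0.34462739 -0.39618555  0.43329237]
[1.7, 12.9, -0.8, -0.07, -0.08, 0.09]
[1.7, 12.9, -0.8, -0.07, -0.08, 0.09]
[1.7, 12.9, -0.7, -0.07, -0.08, 0.09]
[1.7, 12.8, -0.7, -0.07, -0.08, 0.09]
[1.7, 12.8, -0.7, -0.07, -0.08, 0.09]
```

Request:
{"fn": "send_rows", "kwargs": {"targets": [[1.7, 13, -0.7, 0, 0, 0.1], [1.7, 13, -0.7, 0, 0, 0.1], [1.7, 13, -0.7, 0, 0, 0.1], [1.7, 13, -0.7, 0, 0, 0.1], [1.7, 13, -0.7, 0, 0, 0]]}}

```text
t: 5.92
eef_pos: [436.5, 13.6, 216.8]
eef_rot: [0.77, 2.526, -0.207]
force: [0.1, -0.2, -0.4]
grip_width: 0.008
gripper_force: 0.0
```

Request:
{"fn": "send_rows", "kwargs": {"targets": [[0, 5, 0, 0, 0, 0], [0, 5, 0, 0, 0, 0], [0, 5, 0, 0, 0, 0], [0, 5, 0, 0, 0, 0], [0, 5, 0, 0, 0, 0]]}}

```text
t: 6.55
eef_pos: [450.4, 34.9, 215.9]
eef_rot: [0.769, 2.526, -0.207]
force: [-0.3, -0.5, 0.9]
grip_width: 0.003
gripper_force: 0.6
```

Run:
```python
from h import *
s,o,R=here();print(s['t'],s['force']@F,o,np.degrees((R.inv()*RT(60,1)).as_rotvec()))
a=eyes.get_image('scene')[120:220,220:360,::-1];b=eyes.get_image('top')[180:270,230:350,::-1]
cv2.imwrite('pics/c4.png',np.vstack([cv2.resize(a,(420,300)),cv2.resize(b,(420,300))]))
```

```text
6.55 -0.6002250923596161 [-18.02543955  -9.62735106 215.8848942 ] [-0.33445688 -0.40974615 -0.27770786]
```

View pics/c4.png

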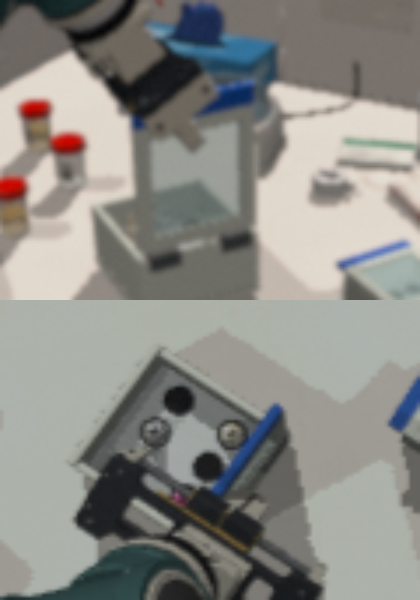

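The cover is in contact and tipping: the lip has moved forward in the top view. I continue the push.

Request:
{"fn": "send_rows", "kwargs": {"targets": [[0, 7, 0, 0, 0, 0], [0, 7, 0, 0, 0, 0], [0, 8, 0, 0, 0, 0], [0, 8, 0, 0, 0, 0], [0, 8, 0, 0, 0, 0]]}}

```text
t: 7.28
eef_pos: [471.7, 66.8, 215.6]
eef_rot: [0.769, 2.527, -0.207]
force: [-1.8, -1.7, -0.0]
grip_width: 0.008
gripper_force: 0.8
```

```bash
cat >> h.py <<'E'
def lip(show=0):
    # lip centroid seen in top view -> cover angle, by casting the ray to the hinge's vertical plane along F
    c=eyes.get_calibration('top');im=eyes.get_image('top')
    h=cv2.cvtColor(im,cv2.COLOR_RGB2HSV);m=((h[...,0]>100)&(h[...,0]<130)&(h[...,1]>120)).astype(np.uint8)
    k=np.zeros_like(m);k[170:262,228:325]=m[170:262,228:325]
    n,l,st,ce=cv2.connectedComponentsWithStats(k)
    ys,xs=np.nonzero(k)
    pts=[]
    for t in np.arange(1.7,-.01,-.02):
        X=[HG+(np.cos(t)*r)*F+np.sin(t)*r*Z+y*Y+5*(-np.sin(t)*F+np.cos(t)*Z) for r,y in((170,-68),(170,68),(148,68),(148,-68))]
        pts.append((t,proj(c,X)))
    sc=[]
    for t,q in pts:
        g=np.zeros_like(m);cv2.fillConvexPoly(g,q.round().astype(np.int32),1)
        sc.append((g[ys,xs].mean() if len(xs) else 0,round(t,2)))
    b=max(sc)[0];ts=[t for v,t in sc if v>=b-.03];return len(xs),round(float(b),2),min(ts),max(ts)
E
python3 - <<'E'
from h import *
s,o,R=here();print(s['t'],s['force']@F,s['gripper_force'],o,lip())
plan([(W(o[0],-60,300),RT(60,1),2),(W(150,-45,290),RT(40,1),3),(W(155,-40,170),RT(40,1),3)])
E
```

```text
7.275 -2.410654169196784 0.8072489712503739 [ 20.29861966  -9.43040866 215.56158896] (155, 0.81, np.float64(1.24), np.float64(1.26))
[1.1, -0.6, -49.2, -0.16, -0.21, -0.13]
[1.0, -0.5, -49.2, -0.16, -0.21, -0.13]
[-2.7, 43.2, 5.4, 0.0, -6.67, 0.0]
[-2.0, 43.2, 5.7, 0.0, -6.67, 0.0]
[-1.3, 43.2, 5.9, -0.0, -6.67, -0.0]
[29.6, 1.7, 27.0, 0.0, 0.0, 0.0]
[29.6, 1.7, 27.0, 0.0, 0.0, 0.0]
[29.6, 1.7, 27.0, 0.0, 0.0, 0.0]
```

The cover angle is about 1.25, below the self-sinking limit. Transit now, over the lip to the front. I'll also replace the angle reading with a plain ray cast in place of that polygon search.

Request:
{"fn": "send_rows", "kwargs": {"targets": [[1, -1, -49, 0, 0, 0], [1, -1, -49, 0, 0, 0], [-2.7, 43, 5.4, 0, -6.7, 0], [-2, 43, 5.7, 0, -6.7, 0], [-1.3, 43, 5.9, 0, -6.7, 0]]}}

```text
t: 7.95
eef_pos: [513.9, 193.5, 290.1]
eef_rot: [0.665, 2.191, -0.31]
force: [1.0, -0.9, 0.6]
grip_width: 0.005
gripper_force: 0.0
```

```bash
cat >> h.py <<'E'
from scipy.optimize import brentq
def lip():
    c=eyes.get_calibration('top');im=eyes.get_image('top')
    h=cv2.cvtColor(im,cv2.COLOR_RGB2HSV);m=((h[...,0]>100)&(h[...,0]<130)&(h[...,1]>120)).astype(np.uint8)
    k=np.zeros_like(m);k[170:262,228:325]=m[170:262,228:325]
    ys,xs=np.nonzero(k)
    if len(xs)<15:return len(xs),None
    # ray of the blue centroid; lip centre moves on the cylinder r=159 (+5 outer face) about the hinge line
    o,d=ray(c,xs.mean(),ys.mean());
    a,b=np.array([(o-HG)@F,o[2]-92]),np.array([d@F,d[2]])
    A,B,C=b@b,2*a@b,a@a-159.1**2;t=(-B-np.sqrt(max(B*B-4*A*C,0)))/2/A;p=a+b*t
    return len(xs),round(np.arctan2(p[1],p[0])-.03,3)
E
python3 - <<'E'
from h import *
s,o,R=here();print(s['t'],s['force'],o,lip(),np.degrees((R.inv()*RT(40,1)).as_rotvec()))
plan([(W(155,-40,170),RT(40,1),4)])
E
```

```text
7.95 [ 0.99655602 -0.85117406  0.647051  ] [149.24991805 -44.15104782 290.14033947] (248, np.float64(1.215)) [-0.23173393 -0.06729281 -0.17571272]
[21.6, 0.8, 19.5, -0.08, 0.04, 0.02]
[21.6, 0.8, 19.5, -0.08, 0.04, 0.02]
[21.6, 0.7, 19.5, -0.08, 0.04, 0.02]
[21.6, 0.7, 19.5, -0.08, 0.04, 0.02]
```

Request:
{"fn": "send_rows", "kwargs": {"targets": [[21, 0.8, 19, 0, 0, 0], [21, 0.8, 19, 0, 0, 0], [21, 0.8, 19, 0, 0, 0], [21, 0.8, 19, 0, 0, 0], [0, -20, 0, 0, 0, 0]]}}

```text
t: 8.62
eef_pos: [505.8, 174.0, 172.6]
eef_rot: [0.668, 2.198, -0.316]
force: [0.6, 0.4, 0.6]
grip_width: 0.008
gripper_force: 0.0
```

Run:
```python
from h import *
s,o,R=here();print(s['t'],s['force'],o,lip())
a=eyes.get_image('scene')[120:220,220:360,::-1];b=eyes.get_image('top')[180:270,230:350,::-1]
cv2.imwrite('pics/c5.png',np.vstack([cv2.resize(a,(420,300)),cv2.resize(b,(420,300))]))
```

```text
8.625 [0.58893956 0.37202118 0.59347289] [128.51737396 -40.17488516 172.62936184] (254, np.float64(1.19))
```

View pics/c5.png

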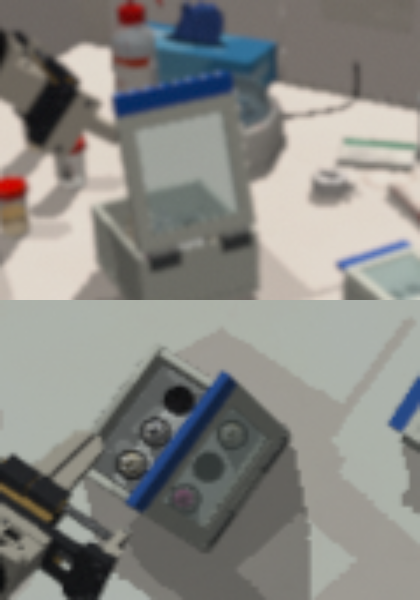

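The finger waits in front of the lip, under its near end, and the cover is sinking at about 1.19 rad. I move in a little and wait.

Request:
{"fn": "send_rows", "kwargs": {"targets": [[0, -6, 0, 0, 0, 0], [0, -6, 0, 0, 0, 0], [0, 0, 0, 0, 0, 0], [0, 0, 0, 0, 0, 0], [0, 0, 0, 0, 0, 0]]}}

```text
t: 9.4
eef_pos: [500.0, 165.4, 176.2]
eef_rot: [0.667, 2.195, -0.312]
force: [-0.1, -0.2, -0.5]
grip_width: 0.006
gripper_force: 0.0
```

```bash
python3 -c "
from h import *
s,o,R=here();print(s['t'],s['force'],o,lip())"
```

```text
9.4 [-0.13042076 -0.15679938 -0.54216059] [118.20492962 -40.31311695 176.24331273] (279, np.float64(1.144))
```

Request:
{"fn": "send_rows", "kwargs": {"targets": [[0, 0, 0, 0, 0, 0], [0, 0, 0, 0, 0, 0], [0, 0, 0, 0, 0, 0], [0, 0, 0, 0, 0, 0], [0, 0, 0, 0, 0, 0]]}}

```text
t: 10.07
eef_pos: [499.9, 165.3, 176.2]
eef_rot: [0.668, 2.195, -0.312]
force: [-0.4, -0.5, 1.2]
grip_width: 0.005
gripper_force: 0.0
```

```bash
python3 -c "
from h import *
s,o,R=here();print(s['t'],s['force'],o,lip())"
```

```text
10.075 [-0.3623241  -0.54912849  1.16047042] [118.05106619 -40.27586197 176.24210705] (291, np.float64(1.091))
```

Request:
{"fn": "send_rows", "kwargs": {"targets": [[0, 0, 0, 0, 0, 0], [0, 0, 0, 0, 0, 0], [0, 0, 0, 0, 0, 0], [0, 0, 0, 0, 0, 0], [0, 0, 0, 0, 0, 0]]}}

```text
t: 10.75
eef_pos: [499.9, 165.3, 176.2]
eef_rot: [0.667, 2.195, -0.313]
force: [-0.2, -0.7, -0.0]
grip_width: 0.006
gripper_force: 0.0
```

```bash
python3 -c "
from h import *
s,o,R=here();print(s['t'],s['force'],s['gripper_force'],o,lip())"
```

```text
10.75 [-0.21184866 -0.68529255 -0.03717444] 0.0 [118.06039978 -40.27762454 176.24030996] (309, np.float64(1.015))
```

Request:
{"fn": "send_rows", "kwargs": {"targets": [[0, 0, 0, 0, 0, 0], [0, 0, 0, 0, 0, 0], [0, 0, 0, 0, 0, 0], [0, 0, 0, 0, 0, 0], [0, 0, 0, 0, 0, 0]]}}

```text
t: 11.42
eef_pos: [499.9, 165.3, 176.3]
eef_rot: [0.668, 2.195, -0.313]
force: [1.6, -0.4, 0.8]
grip_width: 0.005
gripper_force: 0.0
```

Request:
{"fn": "send_rows", "kwargs": {"targets": [[0, 0, 0, 0, 0, 0], [0, 0, 0, 0, 0, 0], [0, 0, 0, 0, 0, 0], [0, 0, 0, 0, 0, 0]]}}

```text
t: 11.92
eef_pos: [499.9, 165.3, 176.2]
eef_rot: [0.667, 2.195, -0.312]
force: [-1.3, 0.9, 0.0]
grip_width: 0.006
gripper_force: 0.3
```

```bash
python3 -c "
from h import *
s,o,R=here();print(s['t'],s['force'],s['gripper_force'],o,lip())"
```

```text
11.925 [-1.26909941e+00  9.41237784e-01  4.57786126e-04] 0.25068576796911657 [118.06269288 -40.28278141 176.22124081] (338, np.float64(0.824))
```

Request:
{"fn": "send_rows", "kwargs": {"targets": [[0, 0, 0, 0, 0, 0], [0, 0, 0, 0, 0, 0], [0, 0, 0, 0, 0, 0]]}}

```text
t: 12.35
eef_pos: [499.9, 165.3, 176.2]
eef_rot: [0.667, 2.195, -0.312]
force: [-0.2, 1.3, -1.1]
grip_width: 0.005
gripper_force: 0.3
```

```bash
python3 -c "
from h import *
s,o,R=here();print(s['t'],s['force'],s['gripper_force'],o,lip())
a=eyes.get_image('scene')[120:220,220:360,::-1];b=eyes.get_image('top')[180:270,230:350,::-1]
cv2.imwrite('pics/c6.png',np.vstack([cv2.resize(a,(420,300)),cv2.resize(b,(420,300))]))"
```

```text
12.35 [-0.17018228  1.26174053 -1.09861055] 0.2809841197449714 [118.06629965 -40.28389667 176.24064537] (338, np.float64(0.824))
```

View pics/c6.png

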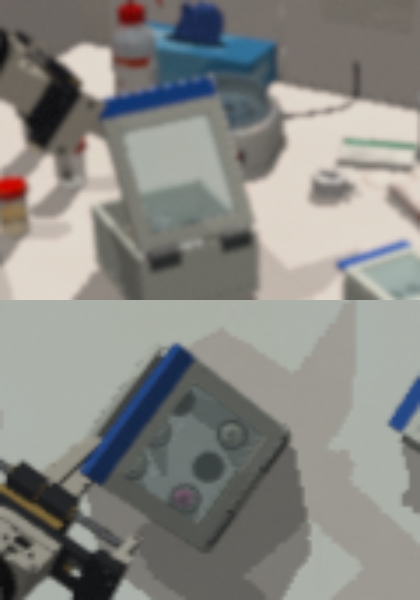

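The cover is caught and at rest on the finger at 0.824 rad. In the picture the lip rests on the fingertip at its near end. I lower it along the arc.

Run:
```python
from h import *
ts=list(np.linspace(.824,.3,21))+list(np.linspace(.3,-.0,21))[1:]
r=lambda t:150.7+4.3*(.824-t)/.824
P=np.array([[r(t)*np.cos(t)+5*np.sin(t)+12,92+r(t)*np.sin(t)-5*np.cos(t)-23] for t in ts]);print(P[0],P[20],P[-1])
d=np.diff(P,axis=0)
for i in range(0,40,5):
    m=d[i:i+5].mean(0);print(round(ts[i],3),[round(-m[1]*.766,1),round(m[0],1),round(-m[1]*.643,1)])
```

```text
[118.03852421 176.19758105] [160.05914511 109.56630266] [167.  64.]
0.824 [np.float64(2.2), np.float64(2.7), np.float64(1.8)]
0.693 [np.float64(2.5), np.float64(2.3), np.float64(2.1)]
0.562 [np.float64(2.7), np.float64(1.9), np.float64(2.3)]
0.431 [np.float64(2.9), np.float64(1.4), np.float64(2.4)]
0.3 [np.float64(1.7), np.float64(0.6), np.float64(1.4)]
0.225 [np.float64(1.7), np.float64(0.4), np.float64(1.5)]
0.15 [np.float64(1.8), np.float64(0.3), np.float64(1.5)]
0.075 [np.float64(1.8), np.float64(0.1), np.float64(1.5)]
```

Request:
{"fn": "send_rows", "kwargs": {"targets": [[2.2, 2.7, 1.8, 0, 0, 0], [2.2, 2.7, 1.8, 0, 0, 0], [2.2, 2.7, 1.8, 0, 0, 0], [2.2, 2.7, 1.8, 0, 0, 0], [2.2, 2.7, 1.8, 0, 0, 0]]}}

```text
t: 13.12
eef_pos: [507.3, 176.8, 161.8]
eef_rot: [0.667, 2.195, -0.313]
force: [1.1, -0.6, -0.2]
grip_width: 0.007
gripper_force: 0.1
```

Request:
{"fn": "send_rows", "kwargs": {"targets": [[2.5, 2.3, 2.1, 0, 0, 0], [2.5, 2.3, 2.1, 0, 0, 0], [2.5, 2.3, 2.1, 0, 0, 0], [2.5, 2.3, 2.1, 0, 0, 0], [2.5, 2.3, 2.1, 0, 0, 0]]}}

```text
t: 13.75
eef_pos: [513.6, 186.3, 145.4]
eef_rot: [0.667, 2.195, -0.313]
force: [-0.4, 0.3, 1.0]
grip_width: 0.004
gripper_force: 0.2
```

```bash
python3 -c "
from h import *
s,o,R=here();print(s['t'],s['force'],s['gripper_force'],o,lip())"
```

```text
13.75 [-0.37571047  0.2924285   0.97110992] 0.17189108824823052 [143.13247741 -40.44482225 145.43205677] (328, np.float64(0.509))
```

Request:
{"fn": "send_rows", "kwargs": {"targets": [[2.7, 1.9, 2.3, 0, 0, 0], [2.7, 1.9, 2.3, 0, 0, 0], [2.7, 1.9, 2.3, 0, 0, 0], [2.7, 1.9, 2.3, 0, 0, 0], [2.7, 1.9, 2.3, 0, 0, 0]]}}

```text
t: 14.42
eef_pos: [518.9, 194.1, 127.6]
eef_rot: [0.667, 2.195, -0.313]
force: [-0.1, 0.5, -0.1]
grip_width: 0.006
gripper_force: 0.3
```

```bash
python3 -c "
from h import *
s,o,R=here();print(s['t'],s['force'],s['gripper_force'],o,lip())"
```

```text
14.425 [-0.10659318  0.50872944 -0.07989428] 0.27456388575956225 [152.55026629 -40.32443841 127.63861957] (329, np.float64(0.177))
```

Request:
{"fn": "send_rows", "kwargs": {"targets": [[2.4, 1.3, 2, 0, 0, 0], [2.4, 1.3, 2, 0, 0, 0], [2.2, 1.3, 1.8, 0, 0, 0], [1.8, 1, 1.5, 0, 0, 0], [1.6, 0.8, 1.3, 0, 0, 0]]}}

```text
t: 15.1
eef_pos: [521.9, 198.9, 114.2]
eef_rot: [0.667, 2.195, -0.313]
force: [0.5, 1.2, -0.6]
grip_width: 0.004
gripper_force: 0.4
```

```bash
python3 -c "
from h import *
s,o,R=here();print(s['t'],s['force'],s['gripper_force'],o,lip())
a=eyes.get_image('scene')[120:220,220:360,::-1];b=eyes.get_image('top')[180:270,230:350,::-1]
cv2.imwrite('pics/c7.png',np.vstack([cv2.resize(a,(420,300)),cv2.resize(b,(420,300))]))"
```

```text
15.1 [ 0.50752545  1.20792683 -0.64081185] 0.426221321686171 [158.16986581 -40.50648772 114.22299329] (321, np.float64(0.181))
```

View pics/c7.png

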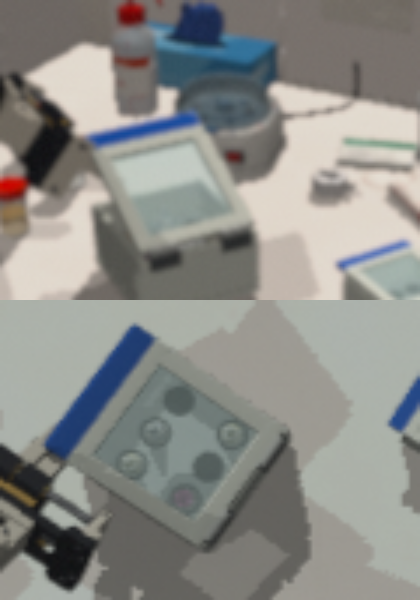

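The picture shows the cover still carried at about 0.3 rad. The top-view reading degenerates at low angles because the ray is tangent, so I use the scene view from here.

```bash
cat >> h.py <<'E'
def lips():
    c=eyes.get_calibration('scene');im=eyes.get_image('scene')
    h=cv2.cvtColor(im,cv2.COLOR_RGB2HSV);m=((h[...,0]>105)&(h[...,0]<130)&(h[...,1]>150)).astype(np.uint8)
    k=np.zeros_like(m);k[153:195,240:295]=m[153:195,240:295]
    n,l,st,ce=cv2.connectedComponentsWithStats(k);i=1+np.argmax(st[1:,4])
    o,d=ray(c,*ce[i]);a,b=np.array([(o-HG)@F,o[2]-92]),np.array([d@F,d[2]])
    A,B,C=b@b,2*a@b,a@a-159.1**2;D=np.sqrt(max(B*B-4*A*C,0))
    return st[i].tolist(),[round(np.arctan2(*(a+b*t)[::-1])-.03,3) for t in((-B-D)/2/A,(-B+D)/2/A)]
E
python3 -c "
from h import *
s,o,R=here();print(s['t'],o,lips())"
```

```text
15.25 [158.09429749 -40.51462137 114.18368722] ([251, 158, 34, 10, 93], [np.float64(1.702), np.float64(0.454)])
```

Request:
{"fn": "send_rows", "kwargs": {"targets": [[1.9, 0.5, 1.6, 0, 0, 0], [1.9, 0.5, 1.6, 0, 0, 0], [1.9, 0.5, 1.6, 0, 0, 0], [1.9, 0.5, 1.6, 0, 0, 0], [1.9, 0.4, 1.6, 0, 0, 0]]}}

```text
t: 15.92
eef_pos: [523.2, 200.8, 101.8]
eef_rot: [0.667, 2.195, -0.313]
force: [0.3, 1.2, -0.4]
grip_width: 0.004
gripper_force: 0.6
```

Request:
{"fn": "send_rows", "kwargs": {"targets": [[1.8, 0.4, 1.5, 0, 0, 0], [1.8, 0.4, 1.5, 0, 0, 0], [1.8, 0.4, 1.5, 0, 0, 0], [1.8, 0.4, 1.5, 0, 0, 0], [1.8, 0.4, 1.5, 0, 0, 0]]}}

```text
t: 16.55
eef_pos: [524.2, 202.5, 90.0]
eef_rot: [0.668, 2.195, -0.313]
force: [-0.0, 0.2, -0.8]
grip_width: 0.009
gripper_force: 0.6
```

```bash
python3 -c "
from h import *
s,o,R=here();print(s['t'],s['force'],s['gripper_force'],o,lips())"
```

```text
16.55 [-0.02565491  0.19143713 -0.76952747] 0.5708261423342265 [162.42114465 -40.58384682  90.0421465 ] ([251, 164, 33, 9, 65], [np.float64(1.846), np.float64(0.284)])
```

Request:
{"fn": "send_rows", "kwargs": {"targets": [[1.7, 0.3, 1.4, 0, 0, 0], [1.7, 0.3, 1.4, 0, 0, 0], [1.7, 0.2, 1.4, 0, 0, 0], [1.7, 0.2, 1.4, 0, 0, 0], [1.7, 0.2, 1.4, 0, 0, 0]]}}

```text
t: 17.23
eef_pos: [527.0, 204.9, 84.2]
eef_rot: [0.667, 2.188, -0.308]
force: [-6.4, 8.7, 37.8]
grip_width: 0.007
gripper_force: 18.1
```

Request:
{"fn": "send_rows", "kwargs": {"targets": [[1.5, 0.2, 1.3, 0, 0, 0], [1.5, 0.2, 1.3, 0, 0, 0], [1.5, 0.2, 1.3, 0, 0, 0], [1.5, 0.1, 1.3, 0, 0, 0], [1.5, 0.1, 1.3, 0, 0, 0]]}}

```text
t: 17.85
eef_pos: [528.1, 208.2, 73.6]
eef_rot: [0.664, 2.191, -0.3]
force: [6.9, 25.3, 18.1]
grip_width: 0.001
gripper_force: 13.6
```

```bash
python3 -c "
from h import *
s,o,R=here();print(s['t'],s['force'],s['gripper_force'],o,lips())"
```

```text
17.85 [ 6.88712464 25.27720133 18.11299993] 13.61600315074611 [169.34416983 -40.42228002  73.64903157] ([251, 169, 33, 8, 46], [np.float64(1.946), np.float64(0.164)])
```

The finger is wedged on the front wall's rim: my box estimate was a few mm too far back. I ease forward off it while still under the lip.

Request:
{"fn": "send_rows", "kwargs": {"targets": [[0, 3, 0, 0, 0, 0], [0, 3, 0, 0, 0, 0], [0, 2, 0, 0, 0, 0]]}}

```text
t: 18.27
eef_pos: [529.4, 210.5, 68.7]
eef_rot: [0.668, 2.195, -0.314]
force: [-1.9, 0.0, -1.1]
grip_width: 0.005
gripper_force: 0.8
```

```bash
python3 -c "
from h import *
s,o,R=here();print(s['t'],s['force'],s['gripper_force'],o,lips(),np.degrees((R.inv()*RT(40,1)).as_rotvec()))
a=eyes.get_image('scene')[120:220,220:360,::-1];b=eyes.get_image('top')[180:270,230:350,::-1]
cv2.imwrite('pics/c8.png',np.vstack([cv2.resize(a,(420,300)),cv2.resize(b,(420,300))]))"
```

```text
18.275 [-1.92303649  0.00500731 -1.10589965] 0.7972192367742537 [171.98673244 -40.6383457   68.70768238] ([252, 170, 31, 9, 42], [np.float64(1.975), np.float64(0.128)]) [-0.46650407 -0.34077522 -0.11996635]
```

View pics/c8.png

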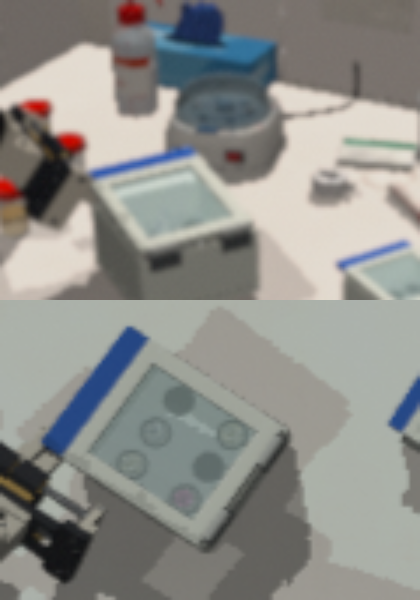

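The finger is free of the wall and still carries the cover at about 0.1 rad. I continue down slowly.

Request:
{"fn": "send_rows", "kwargs": {"targets": [[1.2, 0.2, 1, 0, 0, 0], [1.2, 0.2, 1, 0, 0, 0], [1.2, 0, 1, 0, 0, 0], [1.2, 0, 1, 0, 0, 0], [1.2, 0, 1, 0, 0, 0]]}}

```text
t: 19.05
eef_pos: [529.9, 211.1, 61.4]
eef_rot: [0.667, 2.195, -0.312]
force: [-1.0, -0.1, -1.6]
grip_width: 0.005
gripper_force: 0.6
```

Request:
{"fn": "send_rows", "kwargs": {"targets": [[1.2, 0, 1, 0, 0, 0], [1.2, 0, 1, 0, 0, 0], [1.2, 0, 1, 0, 0, 0], [1.2, 0, 1, 0, 0, 0], [1.2, 0, 1, 0, 0, 0]]}}

```text
t: 19.68
eef_pos: [529.8, 211.1, 53.6]
eef_rot: [0.667, 2.195, -0.313]
force: [-0.0, -0.4, -0.7]
grip_width: 0.007
gripper_force: 0.5
```

```bash
python3 -c "
from h import *
s,o,R=here();print(s['t'],s['force'],s['gripper_force'],o,lips())"
```

```text
19.675 [-0.02376877 -0.44958693 -0.71991053] 0.4990024014841765 [172.73283574 -40.69406118  53.55267482] ([274, 174, 9, 3, 10], [np.float64(2.053), np.float64(0.032)])
```

Request:
{"fn": "send_rows", "kwargs": {"targets": [[1, 0, 0.8, 0, 0, 0], [1, 0, 0.8, 0, 0, 0], [1, 0, 0.8, 0, 0, 0]]}}

```text
t: 20.1
eef_pos: [529.7, 211.2, 49.9]
eef_rot: [0.667, 2.195, -0.312]
force: [-0.7, 0.3, 1.1]
grip_width: 0.006
gripper_force: 0.0
```

Request:
{"fn": "send_rows", "kwargs": {"targets": [[1, 0, 0.8, 0, 0, 0], [1, 0, 0.8, 0, 0, 0], [1, 0, 0.8, 0, 0, 0]]}}

```text
t: 20.48
eef_pos: [529.6, 211.3, 45.9]
eef_rot: [0.667, 2.195, -0.313]
force: [0.0, -0.6, -0.1]
grip_width: 0.004
gripper_force: 0.0
```

Request:
{"fn": "send_rows", "kwargs": {"targets": [[1, 0, 0.8, 0, 0, 0], [1, 0, 0.8, 0, 0, 0], [1, 0, 0.8, 0, 0, 0], [1, 0, 0.8, 0, 0, 0]]}}

```text
t: 20.98
eef_pos: [529.4, 211.3, 40.8]
eef_rot: [0.667, 2.195, -0.313]
force: [0.5, -0.3, 0.1]
grip_width: 0.002
gripper_force: 0.0
```

Request:
{"fn": "send_rows", "kwargs": {"targets": [[0, 1, -12, 0, 0, 0], [0, 1, -15, 0, 0, 0], [0, 1, -20, 0, 0, 0], [0, 0, -25, 0, 0, 0], [0, 0, -25, 0, 0, 0]]}}

```text
t: 21.6
eef_pos: [468.8, 256.0, 104.9]
eef_rot: [0.667, 2.195, -0.311]
force: [0.5, 0.2, 0.0]
grip_width: 0.002
gripper_force: 0.0
```

Request:
{"fn": "send_rows", "kwargs": {"targets": [[-10, 0, -10, 0, 0, 0], [-10, 0, -10, 0, 0, 0], [0, 0, 0, 0, 0, 0]]}}

```text
t: 21.98
eef_pos: [468.4, 256.7, 133.1]
eef_rot: [0.669, 2.194, -0.311]
force: [0.2, 0.1, -0.9]
grip_width: 0.006
gripper_force: 0.0
```

```bash
python3 -c "
from h import *
s,o,R=here();print(s['t'],s['force'],s['gripper_force'],o)
a=eyes.get_image('scene')[120:240,160:360,::-1];b=eyes.get_image('top')[140:300,150:380,::-1]
cv2.imwrite('pics/c9.png',np.vstack([cv2.resize(a,(500,300)),cv2.resize(b,(430,300))[:, :430].copy() if 0 else cv2.resize(b,(500,300))]))"
```

```text
21.975 [ 0.17967452  0.07999769 -0.89751295] 0.0 [ 176.82008512 -116.99778994  133.0870039 ]
```

View pics/c9.png

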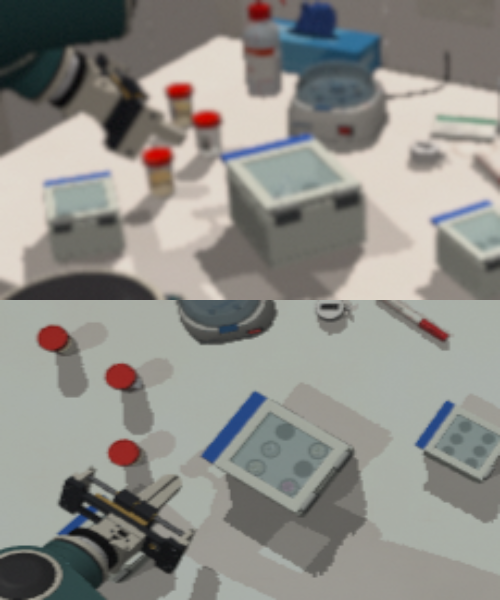

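The cover is shut flat, the gripper is clear, and the cups stand where they were. I hand it in.

```bash
python3 -c "
from station import finish_job
print(finish_job())"
```

```text
the job is handed in; nothing more can be done
None
```

The cover was tipped, caught from below at about 0.82 rad, lowered shut on the finger and left clear, and the job is handed in with no verdict shown. On the way down the finger wedged briefly on the box's front wall, with a wrist force of about 38 N upward at one reading, and I did not measure the cover's own contact force there.

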